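Fill the gap in the seedling rack

ROBOT

A 6-joint arm with a two-finger parallel gripper is mounted at the origin on the work surface. World frame = base frame: x ahead of the robot, y to its left, z up, the work surface at z = 0. Lengths are in m, angles in rad, forces in N, time in s.
With the tool pointing down it reaches from about 0.275 to 0.825 m from the base axis. Payload 4.9 kg.
Tool frame: the origin (TCP) lies on the front face of the gripper's body, between the roots of the fingers; the fingertips stand 73 mm ahead of it and the grasp point (between the pads) lies 54 mm ahead of it (bot.tip_reach is the distance from the TCP to the fingertips, in m); z points along the fingers, y is the direction in which the jaws open and shut (so a half turn about z gives the same grasp; the last joint's range is limited). The gripper opens to 85 mm and grips with 20 to 120 N. Pads are 22 mm wide; open, the fingers measure 114 mm over their backs; the gripper's body (76 mm by 85 mm) begins 54 mm behind the grasp point. The pads swing forward as they close: fully open they stand 13 mm farther back than shut.
Start: joints at [-1.412, 0.326, -0.193, 1.052, 0, 1.437], TCP at [0.159, -0.527, 0.304] pointing down, gripper open.
Joint ranges: [-2.65, 2.65], [-0.97, 1.79], [-1.3, 1.35], [-1.93, 2.1], [-1.47, 1.37], [-3.14, 3.14]. Speed limits (rad/s): [2.57, 2.57, 3.14, 3.14, 3.14, 3.14].

INTERFACE

Orientations are given as a unit quaternion [x, y, z, w].
In Python, from station import status, optics, workorder, bot gives the robot as it stands.
- The arm moves only by the tool drive_tool, never from a script. Its argument "plan" is a list of rows, each a list of 5 numbers: the gripper command: -1 is fully open, 1 is shut, values between are in proportion, then the shift along the tool's x, y, z as a fraction of full scale, then the turn about the tool's z as a fraction of full scale. A call has 1 to 12 rows; each row shifts and turns the commanded pose from where the row before left it, along the tool's axes as they then stand; what a row does not reach is not made up. Full scale, the value 1, is 0.3 m for a shift and 30 degrees for a turn. A row lasts 1/12 s, in which the tool goes at most 41.7 mm and 7.16 degrees, less where a joint would pass 70% of its speed; a pose out of reach is approached as far as the arm can. A call with a number of a shift or a turn outside -1 to 1 is refused whole. A call with a gripper value outside its range is refused whole. The fingers move at their own pace and stop on an object; "force" is the grip in N (left out, the last holds). Time passes only in rows, so rows that do not move let the fingers close. It gives the time, the measured TCP pose, the force and the opening at its end, in the units of the state.
- status.get_obs(): the state, without advancing time (a new reading comes with each control period).
- optics.get_image(name): name is "scene" or "top" or "wrist"; returns a dict with "image" (480x640x3 uint8, blue, green, red), "range_z" (480x640 float32, m along the optical axis (not along the pixel's ray), 0 where there is no reading), "mtx" (3x3 intrinsics, pixels), "R" (3x3) and "t" (3): a world point X has camera coordinates R X + t; the wrist camera has in their place "mount" (4x4, takes a point from camera to tool coordinates, whose origin is the TCP and whose axes are the flange's). Camera axes: x right, y down, z forward; pixel columns grow to the right and rows downward; lengths in m; the calibration is good to about 2 mm. A picture is of the moment at which its call begins: read the wrist's pose just before it.
- workorder.close_job(): hands the job in, once; it reports no verdict.
The state is a dict: "time": time; "q": joint angles; "dq": joint speeds; "joint_efforts": joint torques, N m; "tcp_pos": TCP position; "tool_rot": TCP orientation; "force": force on the tool from outside, world axes, zero at the start; "torque": the same for the moment, N m; "finger_gap": finger opening in m.
Only numpy, scipy, OpenCV 4.12 (cv2) and the standard library are available. Lean on these libraries where they do the work, as an engineer would, in place of code of your own. Each camera call takes 0.05 s, during which the arm holds its last target.

TASK

Move the seedling pack from the plywood caddy into the one empty place in the aluminium rack, so that it stands upright on the rack floor in line with its neighbours, without knocking them or anything else about. In the caddy its ends are boxed in, and in the rack its long sides will be, so first stand it upright on the cork mat and let go of it, then take it again by its ends to lower it into the gap. Set it down gently each time; do not drop it.

Things in the scene. Friction and masses are not known exactly. Their poses are not given: they have to be found in the camera images.
- pack_new_center (a point): Centre, half-way up (55 mm above its underside), of the pack to be moved: a black plastic deep seedling pack, a block 60 mm long (its x) by 40 mm wide (its y) by 110 mm high (its z, up), 0.15 to 0.29 kg, the foot tapered inwards by 5 mm all round over the lowest 15 mm, sides above that plain and upright. Two firm plugs with little sprouts on top reach up to 21 mm above the rim. It starts upright in one of the caddy's two bays, its length along the caddy's length.
- caddy: Plywood caddy, fixed, 158 mm long (its x) by 60 mm wide (its y). Origin at the centre of its underside. 10 mm floor; three upright cheeks 6 mm thick at x = -76, 0 and +76 mm, 118 mm high, form two bays 70 mm long with centres at x = -38 and +38 mm (one holds the pack, the other a jar; which is which varies). The cheeks hide the pack's two short ends; both long sides of the bays are open but for a lip up to 18 mm above the bench.
- mat_top (a point): Centre of the top face of an empty square cork mat, fixed to the bench, 150 x 150 mm, top 4 mm above the bench. The place for standing the pack down.
- rack: Aluminium holding rack, fixed, 86 mm (its x) by 234 mm (its y). Origin at the centre of its underside. Floor 10 mm above the bench, lips along both long sides (inner faces 37 mm either side of the middle) up to 22 mm above the bench, an end plate up to 70 mm above the bench at either y end. It has five places in a row along its y, 43 mm apart (y = -86, -43, 0, 43, 86 mm), four of them filled; packs stand with their 60 mm length along the rack's x, 3 mm from one another.
- gap_floor (a point): Middle of the one empty place in the rack, on the rack's floor (10 mm above the bench), axes parallel to the rack's. The gap between the neighbouring packs (or pack and end plate) is 46 mm wide along y; which of the five places is empty varies.
- pack_double_center (a point): Centre, 55 mm above its underside, of a double-width pack, 60 x 84 x 110 mm, loose on the bench; not part of the job.
- jar: Glass jar 44 mm in diameter, 85 mm high, loose in the caddy's other bay; origin at the centre of its underside.
- pot: Open clay pot, 90 mm across the rim, 85 mm high, loose on the bench; origin at the centre of its underside.
- bottle: White plastic bottle 68 mm in diameter, 140 mm high, loose on the bench; origin at the centre of its underside.
- brush: Wooden-handled brush lying on the bench, loose.
- pack_a_center (a point): Centre, 55 mm above its underside, of a pack already in the rack: same shape and size as the one to be moved, loose, upright.
- pack_b_center (a point): Centre, 55 mm above its underside, of a pack already in the rack: same shape and size as the one to be moved, loose, upright.
- pack_c_center (a point): Centre, 55 mm above its underside, of a pack already in the rack: same shape and size as the one to be moved, loose, upright.
- pack_d_center (a point): Centre, 55 mm above its underside, of a pack already in the rack: same shape and size as the one to be moved, loose, upright.

How it is judged:
On the way:
1. the pack stands upright on the cork mat, let go (z of pack_new_center in the frame of mat_top below 0.0585 m and horizontal distance between pack_new_center and mat_top below 0.085 m and angle between pack_new_center's own z axis and vertical below 0.06 rad and linear speed of pack_new below 0.02 m/s and contact force between the fingers and pack_new below 0.05 N), for 0.2 s.
At the end, for the whole second after the job is handed in: The pack stands on the rack floor (within 4 mm) in the empty place, centre within 10 mm of its middle, upright within 3 deg, in line within 8 deg, released, at rest; the four neighbours upright and within 8 mm, the double pack, jar, pot, bottle and brush within 30 mm, of their starts (horizontal distance between pack_new_center and gap_floor below 0.01 m and z of pack_new_center in the frame of gap_floor between 0.051 and 0.059 m and angle between each of pack_new_center, pack_a_center, pack_b_center, pack_c_center, pack_d_center's own z axis and vertical below 0.06 rad and angle between the x axis of pack_new_center and the x axis of rack, either way round below 0.15 rad and contact force between the fingers and pack_new below 0.05 N and linear speed of pack_new below 0.02 m/s and distance of each of pack_a_center, pack_b_center, pack_c_center, pack_d_center from where it was at the start of the episode below 0.008 m and distance of each of pack_double_center, jar, pot, bottle, brush from where it was at the start of the episode below 0.03 m); the robot touches nothing.
It fails at once if the pack is dropped (falls free of the fingers faster than 0.5 m/s, a drop of over about 12 mm) (contact force between the fingers and pack_new below 0.05 N and linear speed of pack_new above 0.5 m/s).
It fails at once if the pack is tipped over (angle between pack_new_center's own z axis and vertical above 0.8 rad).
It fails at once if a neighbouring pack in the rack is tipped or lifted (angle between any of pack_a_center, pack_b_center, pack_c_center, pack_d_center's own z axis and vertical above 0.2 rad or height (world z) of any of pack_a_center, pack_b_center, pack_c_center, pack_d_center above 0.085 m).
It also fails if it takes over 67 s, if anything falls off the work surface, if the arm or the gripper's body presses on something with over 40 N, if the wrist force passes 120 N, or if a joint passes its speed limit or range.

## Working session

There is one attempt and no reset: what is moved stays moved. The work goes in short steps, Python scripts to look and compute and a tool call to move; the robot and the scene stay as the last step left them, time stands still between calls to the robot, and variables do not carry over. Pictures are saved under pics/ and viewed, and the job is handed in when it is done.

Besides the shell and the picture viewer there is one more tool, called after ">>>" in YAML: its name, and indented under it one key for each argument. drive_tool: Moves the arm, as the interface text tells. Its arguments: {"type":"object","properties":{"plan":{"type":"array","items":{"type":"array","items":{"type":"number"}}},"force":{"type":"number"}},"required":["plan"]}

```bash
ls; mkdir -p pics; python3 - <<'E'
from station import status, optics, workorder, bot
import cv2
print(status.get_obs())
print(bot.tip_reach, [a for a in dir(bot) if a[0]!='_'])
for n in ("scene","top","wrist"):
    d=optics.get_image(n); cv2.imwrite(f"pics/{n}0.png",d["image"])
    print(n,d["mtx"].tolist(),d.get("R"),d.get("t"),d.get("mount"))
E
```

```text
pics
{'time': 0.0, 'q': array([-1.41221588e+00,  3.26961873e-01, -1.93582810e-01,  1.05199562e+00,
       -4.05971083e-06,  1.43662248e+00]), 'dq': array([ 0.00020607,  0.00041458,  0.00140421, -0.00151332, -0.00126829,
       -0.00125621]), 'joint_efforts': array([ 3.44171967e-03, -4.43401265e+01,  2.62436879e+01,  1.55096571e-02,
       -2.55303456e-05, -5.67813615e-06]), 'tcp_pos': array([ 0.15867604, -0.52613827,  0.30309233]), 'tool_rot': array([ 9.89305604e-01,  1.45854933e-01, -1.26705937e-05, -8.71900323e-04]), 'force': array([-0.33102174, -0.70218665, -0.54524568]), 'torque': array([ 0.00149642, -0.03216166,  0.02017793]), 'finger_gap': 0.08546755129961202}
0.0726 ['MotionError', 'tip_reach']
scene [[468.9102684162133, 0.0, 320.52179649156676], [0.0, 468.9102684162133, 237.57549162521462], [0.0, 0.0, 1.0]] [[ 0.6198024   0.78465105  0.01295006]
 [ 0.53480983 -0.4102592  -0.73869197]
 [-0.57430255  0.46476888 -0.67391874]] [-0.42455478 -0.24787286  1.25080123] None
top [[436.08781075600115, 0.0, 329.2261801863536], [0.0, 436.08781075600115, 237.88840240041984], [0.0, 0.0, 1.0]] [[-0.00748611 -0.99989681 -0.01226117]
 [-0.99826062  0.00818979 -0.05838376]
 [ 0.05847816  0.01180278 -0.99821891]] [0.05349672 0.58392426 0.97089513] None
wrist [[349.87592280933654, 0.0, 320.69685932680767], [0.0, 349.87592280933654, 237.49884393788483], [0.0, 0.0, 1.0]] None None [[ 1.84592375e-04 -9.59975131e-01 -2.80085189e-01  7.05162908e-02]
 [ 9.99999944e-01  9.88045454e-05  3.20411295e-04 -1.89788873e-04]
 [-2.79913185e-04 -2.80085232e-01  9.59975096e-01 -7.00239366e-02]
 [ 0.00000000e+00  0.00000000e+00  0.00000000e+00  1.00000000e+00]]
```

View pics/scene0.png

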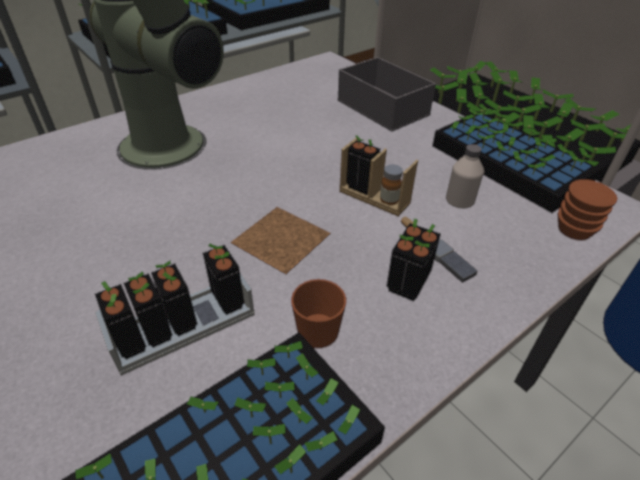

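View pics/top0.png

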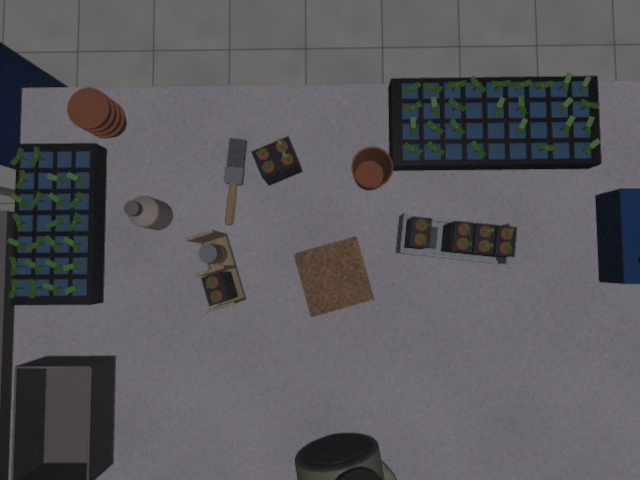

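View pics/wrist0.png

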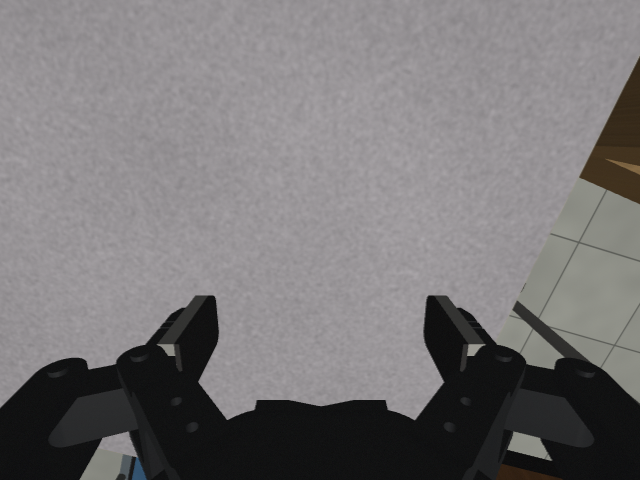

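The scene view shows the rack at lower left with its gap at about (205,315), the mat at (282,238) and the caddy at (378,175). In the top view the new pack is at (218,288), the jar at (210,252), the mat at (334,276) and the gap at about (436,238). Next I'll measure them.

```bash
cat > h.py <<'E'
import numpy as np, cv2
from scipy.spatial.transform import Rotation as Ro
from station import status, optics
def grab(name,save=None):
    o=status.get_obs(); d=optics.get_image(name)
    if name=="wrist":
        T=np.eye(4);T[:3,:3]=Ro.from_quat(o["tool_rot"]).as_matrix();T[:3,3]=o["tcp_pos"]
        M=T@d["mount"]; d["Rc"]=M[:3,:3]; d["c"]=M[:3,3]
    else:
        d["Rc"]=np.array(d["R"]).T; d["c"]=-d["Rc"]@np.array(d["t"])
    if save: cv2.imwrite("pics/"+save,d["image"])
    return d
def rays(d,uv):
    uv=np.asarray(uv,float).reshape(-1,2); K=np.array(d["mtx"])
    return np.c_[(uv[:,0]-K[0,2])/K[0,0],(uv[:,1]-K[1,2])/K[1,1],np.ones(len(uv))]@d["Rc"].T
def onplane(d,uv,z):
    r=rays(d,uv); s=(z-d["c"][2])/r[:,2]; return d["c"]+r*s[:,None]
def cloud(d):
    v,u=np.mgrid[0:480,0:640]; r=rays(d,np.c_[u.ravel(),v.ravel()])
    P=d["c"]+r*d["range_z"].ravel()[:,None]; P[d["range_z"].ravel()==0]=np.nan
    return P.reshape(480,640,3)
def project(d,X):
    X=np.asarray(X,float).reshape(-1,3); c=(X-d["c"])@d["Rc"]; K=np.array(d["mtx"])
    return np.c_[c[:,0]/c[:,2]*K[0,0]+K[0,2],c[:,1]/c[:,2]*K[1,1]+K[1,2]]
def rect(P):
    r=cv2.minAreaRect((P[:,:2]*1000).astype(np.float32)); return np.round(r[0],1),np.round(r[1],1),round(r[2],1)
E
python3 - <<'E'
from h import *
d=grab("top"); P=cloud(d); im=d["image"]
print("bench z",np.nanmedian(P[330:400,200:300,2]))
hsv=cv2.cvtColor(im,cv2.COLOR_BGR2HSV)
def reg(name,x0,x1,y0,y1,za,zb):
    Q=P[y0:y1,x0:x1].reshape(-1,3); Q=Q[(Q[:,2]>za)&(Q[:,2]<zb)]
    print(name,len(Q),rect(Q) if len(Q)>5 else None, np.median(Q[:,2]).round(4))
# mat by colour
m=cv2.inRange(hsv[230:330,285:385],(5,60,40),(25,255,255)); ys,xs=np.nonzero(m)
ct=max(cv2.findContours(m,0,1)[0],key=cv2.contourArea).reshape(-1,2)+[285,230]
print("mat",rect(onplane(d,ct,.004)), "depth z",np.nanmedian(P[ys+230,xs+285,2]))
reg("caddy top+pack",180,255,225,320,.1,.135)
reg("caddy all",180,255,225,320,.012,.135)
reg("rack all",390,525,205,270,.006,.14)
reg("rack pk3",440,525,205,270,.108,.126)
reg("rack pk1",390,438,205,270,.108,.126)
reg("double",245,310,130,190,.09,.125)
reg("pot",345,400,140,195,.07,.1)
reg("bottle",120,175,185,235,.02,.2)
reg("brush",222,248,135,225,.004,.06)
reg("jar",196,222,240,264,.07,.1)
cv2.imwrite("pics/cad.png",cv2.resize(im[220:320,170:270],None,fx=5,fy=5,interpolation=cv2.INTER_CUBIC))
cv2.imwrite("pics/rk.png",cv2.resize(im[195:275,380:530],None,fx=5,fy=5,interpolation=cv2.INTER_CUBIC))
E
```

```text
bench z 0.00010589774236668958
mat (array([497.8,  40.5]), array([147.9, 148.3]), 15.2) depth z 0.004261428085149177
caddy top+pack 906 (array([514.8, 291.7]), array([158.4,  60.2]), 16.9) 0.1192
caddy all 2156 (array([514.9, 291.7]), array([158.4,  61.1]), 16.8) 0.0951
rack all 4427 (array([ 579. , -243.1]), array([130.4, 282.6]), 0.6) 0.1179
rack pk3 1646 (array([ 575.5, -265.6]), array([127. ,  60.4]), 83.4) 0.1209
rack pk1 537 (array([ 590. , -137.5]), array([40.4, 60.1]), 83.5) 0.121
double 1091 (array([750.5, 159.1]), array([61.7, 84.3]), 22.1) 0.1107
pot 367 (array([731.9, -44.3]), array([88.4, 88.6]), 14.8) 0.0843
bottle 1180 (array([640.9, 439.6]), array([61.6, 67.4]), 73.9) 0.0961
brush 1201 (array([719.9, 265.2]), array([203.6,  58.5]), 1.8) 0.018
jar 325 (array([558.8, 304.7]), array([54.8, 39.4]), 18.5) 0.0948
```

View pics/cad.png

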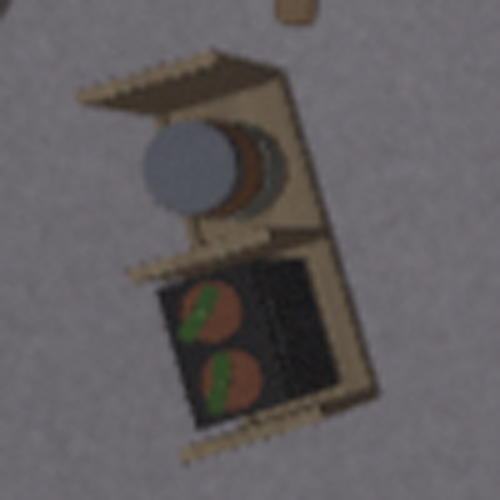

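View pics/rk.png

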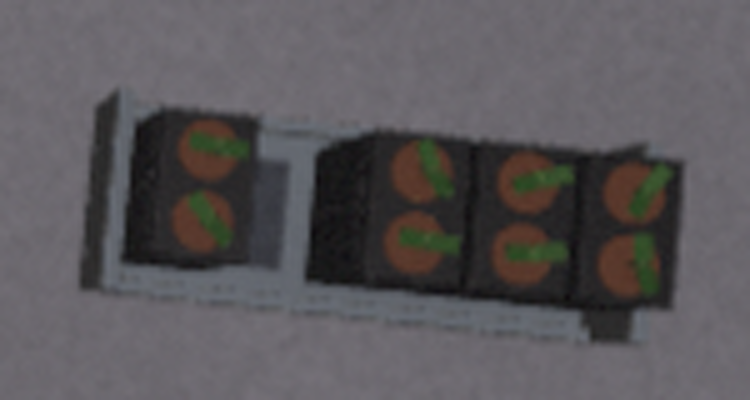

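Top-view results:
- The rack's gap is at about (0.585, -0.180). Its x axis is at -6.5°.
- The caddy's x axis is at 16.9°, and the pack is near (0.478, 0.281).

The jaws already lie along the caddy's y, but joint 6 needs a half turn to stay in range, so I'll do that first.

>>> drive_tool:
  plan:
    - [-1,0,0,0,-0.1]
    - [-1,0,0,0,-0.2]
    - [-1,0,0,0,-0.2]
    - [-1,0,0,0,-0.2]
    - [-1,0,0,0,-0.2]
    - [-1,0,0,0,-0.2]
    - [-1,0,0,0,-0.2]
    - [-1,0,0,0,-0.2]
    - [-1,0,0,0,-0.2]
    - [-1,0,0,0,-0.2]
    - [-1,0,0,0,-0.2]
    - [-1,0,0,0,-0.2]

```text
time: 1.2
tcp_pos: [0.1587, -0.5265, 0.3037]
tool_rot: [0.731, 0.682, 0.0, -0.0]
force: [-0.6, -0.3, -0.9]
finger_gap: 0.0855
```

>>> drive_tool:
  plan:
    - [-1,0,0,0,-0.2]
    - [-1,0,0,0,-0.2]
    - [-1,0,0,0,-0.2]
    - [-1,0,0,0,-0.2]
    - [-1,0,0,0,-0.2]
    - [-1,0,0,0,-0.2]
    - [-1,0,0,0,-0.2]
    - [-1,0,0,0,-0.2]
    - [-1,0,0,0,-0.2]
    - [-1,0,0,0,-0.2]
    - [-1,0,0,0,-0.2]
    - [-1,0,0,0,-0.2]

```text
time: 2.2
tcp_pos: [0.1587, -0.5265, 0.3036]
tool_rot: [0.19, 0.982, 0.0, -0.0]
force: [0.7, -0.9, 0.5]
finger_gap: 0.0854
```

>>> drive_tool:
  plan:
    - [-1,0,0,0,-0.2]
    - [-1,0,0,0,-0.2]
    - [-1,0,0,0,-0.2]
    - [-1,0,0,0,-0.2]
    - [-1,0,0,0,-0.2]
    - [-1,0,0,0,-0.2]
    - [-1,0,0,0,-0.1]
    - [-1,0,0,0,0]

```text
time: 2.87
tcp_pos: [0.1587, -0.5265, 0.3037]
tool_rot: [-0.146, 0.989, 0.0, 0.0]
force: [-0.9, -0.9, -0.6]
finger_gap: 0.0853
```

```bash
cat > go.py <<'E'
import sys
from h import *
# usage: go.py x y z yaw_deg(tool x) -> shift in tool axes (full-scale units) & turn
o=status.get_obs(); R=Ro.from_quat(o["tool_rot"]).as_matrix()
yaw=np.degrees(np.arctan2(R[1,0],R[0,0]))
print("t",round(o["time"],2),"tcp",o["tcp_pos"].round(4),"yaw",yaw.round(2),"tilt",R[:,2].round(4),"gap",round(o["finger_gap"],4),"F",o["force"].round(1),"q",o["q"].round(2))
if len(sys.argv)>4:
    t=np.array(list(map(float,sys.argv[1:4])))
    dd=R.T@(t-o["tcp_pos"]); print("tool shift mm",(dd*1000).round(1),"fs",(dd/.3).round(4))
    if len(sys.argv)>4:
        dy=(float(sys.argv[4])-yaw+180)%360-180; print("turn units",round(-dy/30,4),"deg yaw",round(dy,2))
E
python3 go.py .478 .281 .303 196.9
```

```text
t 2.87 tcp [ 0.1587 -0.5265  0.3037] yaw -163.18 tilt [-1.e-04  5.e-04 -1.e+00] gap 0.0853 F [-0.9 -0.9 -0.6] q [-1.41  0.33 -0.19  1.05  0.   -1.71]
tool shift mm [-539.2  680.6    1. ] fs [-1.7974  2.2686  0.0034]
turn units -0.0027 deg yaw 0.08
```

>>> drive_tool:
  plan:
    - [-1,-0.05,0,0,0]
    - [-1,-0.1,0,0,0]
    - [-1,-0.1,0,0,0]
    - [-1,-0.1,0,0,0]
    - [-1,-0.1,0,0,0]
    - [-1,-0.1,0,0,0]
    - [-1,-0.06,0.05,0,0]
    - [-1,-0.05,0.09,0,0]
    - [-1,-0.05,0.09,0,0]
    - [-1,-0.05,0.09,0,0]
    - [-1,-0.05,0.09,0,0]
    - [-1,-0.05,0.09,0,0]

```text
time: 3.87
tcp_pos: [0.3625, -0.307, 0.3037]
tool_rot: [-0.145, 0.989, 0.0, -0.0]
force: [-0.0, 0.6, -0.1]
finger_gap: 0.0854
```

>>> drive_tool:
  plan:
    - [-1,-0.05,0.1,0,0]
    - [-1,-0.05,0.1,0,0]
    - [-1,-0.05,0.1,0,0]
    - [-1,-0.05,0.1,0,0]
    - [-1,-0.05,0.1,0,0]
    - [-1,-0.05,0.1,0,0]
    - [-1,-0.05,0.1,0,0]
    - [-1,-0.05,0.1,0,0]
    - [-1,-0.05,0.1,0,0]
    - [-1,-0.05,0.1,0,0]
    - [-1,-0.05,0.1,0,0]
    - [-1,-0.05,0.1,0,0]

```text
time: 4.87
tcp_pos: [0.4308, 0.0898, 0.304]
tool_rot: [-0.145, 0.989, -0.0, 0.0]
force: [0.9, 0.3, 0.1]
finger_gap: 0.0858
```

```bash
python3 go.py .478 .281 .303 196.9
```

```text
t 4.87 tcp [0.4308 0.0898 0.304 ] yaw -163.32 tilt [ 4.e-04 -1.e-04 -1.e+00] gap 0.0858 F [0.9 0.3 0.1] q [ 0.04  0.12 -0.46  0.99 -0.   -0.25]
tool shift mm [-100.1  169.6    1. ] fs [-0.3336  0.5652  0.0034]
turn units -0.0072 deg yaw 0.22
```

>>> drive_tool:
  plan:
    - [-1,-0.05,0.1,0,0]
    - [-1,-0.06,0.1,0,0]
    - [-1,-0.06,0.1,0,0]
    - [-1,-0.06,0.1,0,-0.007]
    - [-1,-0.06,0.1,0,0]
    - [-1,-0.044,0.065,0,0]
    - [-1,0,0,0,0]
    - [-1,0,0,0,0]

```text
time: 5.53
tcp_pos: [0.4775, 0.2803, 0.3033]
tool_rot: [-0.148, 0.989, -0.0, -0.0]
force: [-0.1, -0.7, 0.1]
finger_gap: 0.0857
```

```bash
python3 go.py .478 .281 .303 196.9; python3 - <<'E'
from h import *
d=grab("wrist","w1.png"); np.savez("w1.npz",image=d["image"],z=d["range_z"],Rc=d["Rc"],c=d["c"],mtx=d["mtx"])
P=cloud(d); z=P[...,2]
print(np.nanmin(z),d["range_z"].min(), d["c"])
print(project(d,[[.478,.281,.12],[.515,.292,.118]]))
E
```

```text
t 5.53 tcp [0.4775 0.2803 0.3033] yaw -162.96 tilt [-8.e-04 -7.e-04 -1.e+00] gap 0.0857 F [-0.1 -0.7  0.1] q [ 0.4   0.33 -0.18  1.05 -0.    0.1 ]
tool shift mm [-0.7  0.6  0.3] fs [-0.0023  0.0018  0.0009]
turn units 0.0047 deg yaw -0.14
-0.003506598321914578 0.0 [0.4091173  0.25954048 0.37337433]
[[321.35176363 235.92315762]
 [320.90033064 282.27216459]]
```

View pics/w1.png

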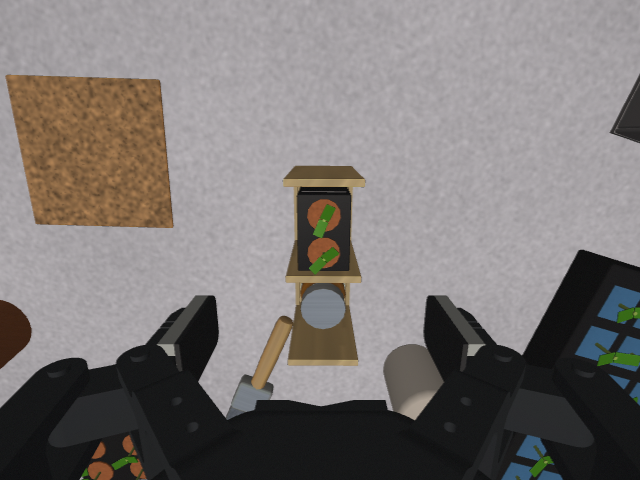

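The wrist view shows the pack at about (324,232), straight between its cheeks, with the jar below it at (323,305). I'll measure its rim from this view and the top one, and its height from stereo.

```bash
python3 - <<'E'
from h import *
def load():
    f=np.load("w1.npz"); d={k:f[k] for k in f}; d["range_z"]=d.pop("z"); return d
d=load(); t=grab("top")
for n,dd,box in (("wrist",d,(285,165,365,285)),("top",t,(195,262,245,315))):
    hsv=cv2.cvtColor(dd["image"],cv2.COLOR_BGR2HSV); P=cloud(dd)
    x0,y0,x1,y1=box
    m=np.zeros((480,640),np.uint8); sub=P[y0:y1,x0:x1,2]; h=hsv[y0:y1,x0:x1]
    wood=(h[...,0]>12)&(h[...,0]<30)&(h[...,1]>70)&(h[...,2]>70)
    m[y0:y1,x0:x1]=((sub>.115)&(sub<.125)&~wood)*255
    m=cv2.morphologyEx(m,cv2.MORPH_OPEN,np.ones((3,3)))
    nl,l,s,c=cv2.connectedComponentsWithStats(m); i=1+s[1:,4].argmax()
    ct=max(cv2.findContours((l==i).astype(np.uint8),0,1)[0],key=cv2.contourArea).reshape(-1,2)
    zz=np.nanmedian(P[...,2][l==i])
    print(n,s[i],"z",zz.round(4),rect(onplane(dd,ct,.12)))
# two-view height of the plugs: brown blobs
from itertools import product
def blobs(dd,box):
    x0,y0,x1,y1=box; h=cv2.cvtColor(dd["image"],cv2.COLOR_BGR2HSV)[y0:y1,x0:x1]
    m=cv2.inRange(h,(0,110,50),(14,255,255)); g=cv2.inRange(h,(35,80,0),(80,255,255)); 
    m=cv2.morphologyEx(m|g,cv2.MORPH_OPEN,np.ones((2,2)))
    cs=[c for c in cv2.findContours(m,0,1)[0] if cv2.contourArea(c)>10]
    return [np.array(cv2.minEnclosingCircle(c)[0])+[x0,y0] for c in cs]
a=blobs(d,(298,190,352,275)); b=blobs(t,(200,265,240,308)); print(a,b)
for p,q in product(a,b):
    r1=rays(d,p)[0];r2=rays(t,q)[0]; A=np.c_[r1,-r2]; s=np.linalg.lstsq(A,t["c"]-d["c"],rcond=None)[0]
    X=d["c"]+r1*s[0];Y=t["c"]+r2*s[1]; print(((X+Y)/2).round(4),"miss mm",(np.linalg.norm(X-Y)*1e3).round(1))
E
```

```text
wrist [ 297  193   54   78 3371] z 0.1203 (array([475.2, 281.5]), array([60. , 39.8]), 17.0)
top [216 291  12  12 111] z 0.121 (array([461.5, 266.3]), array([22. , 22.3]), 0.4)
[array([321.5, 237. ])] [array([217.5, 298.5])]
[0.464  0.271  0.1595] miss mm 15.6
```

```bash
python3 - <<'E'
from h import *
t=grab("top"); P=cloud(t); im=t["image"]
x0,y0,x1,y1=198,266,242,312
S=im[y0:y1,x0:x1].astype(int); z=P[y0:y1,x0:x1,2]
dark=((S.max(2)<62)|(S[...,1]>S[...,0]*1.5)|((S[...,2]>S[...,1]*1.5)))&(z>.112)
m=cv2.morphologyEx(dark.astype(np.uint8),cv2.MORPH_CLOSE,np.ones((5,5))); m=cv2.morphologyEx(m,cv2.MORPH_OPEN,np.ones((5,5)))
ct=max(cv2.findContours(m,0,1)[0],key=cv2.contourArea).reshape(-1,2)+[x0,y0]
r=cv2.minAreaRect(ct.astype(np.float32)); print(r, rect(onplane(t,ct,.12)), np.nanmedian(z[m>0]))
# stereo height: wrist rim centre pixel vs top rim centre pixel
f=np.load("w1.npz"); d={k:f[k] for k in f}
p=project(d,[[.4752,.2815,.12]])[0]; q=r[0]
r1=rays(d,p)[0];r2=rays(t,q)[0]; s=np.linalg.lstsq(np.c_[r1,-r2],t["c"]-d["c"],rcond=None)[0]
X=d["c"]+r1*s[0];Y=t["c"]+r2*s[1];print(X,Y)
E
python3 go.py .4752 .2815 .155 197
```

```text
((214.0, 288.0), (32.0, 32.0), 90.0) (array([478.7, 281.6]), array([64.3, 65. ]), 0.6) 0.31462301043866003
[0.47730241 0.28219864 0.11193895] [0.47824038 0.28375514 0.11231848]
t 5.68 tcp [0.4774 0.2784 0.3037] yaw -163.1 tilt [-7.e-04 -6.e-04 -1.e+00] gap 0.0857 F [-0.1 -0.2  0.1] q [ 0.39  0.33 -0.19  1.05 -0.    0.1 ]
tool shift mm [  1.    3.6 148.7] fs [0.0035 0.012  0.4958]
turn units -0.0033 deg yaw 0.1
```

```bash
python3 - <<'E'
from h import *
t=grab("top")
f=np.load("w1.npz"); d={k:f[k] for k in f}
for p,q in (((323.5,216),(216.4,296)),((323.5,253),(212,282.6))):
    r1=rays(d,p)[0];r2=rays(t,q)[0]; s=np.linalg.lstsq(np.c_[r1,-r2],t["c"]-d["c"],rcond=None)[0]
    X=d["c"]+r1*s[0];Y=t["c"]+r2*s[1];print(X.round(4),Y.round(4))
E
for i in 1 2 3; do python3 go.py .4752 .2815 .155 197|head -1|cut -c1-60; done
```

```text
[0.4631 0.2781 0.1187] [0.4624 0.2771 0.1184]
[0.4901 0.2864 0.1213] [0.4896 0.2855 0.1211]
t 5.73 tcp [0.4774 0.2783 0.3039] yaw -163.11 tilt [-5.e-04 
t 5.73 tcp [0.4774 0.2783 0.3039] yaw -163.11 tilt [-5.e-04 
t 5.73 tcp [0.4774 0.2783 0.3039] yaw -163.11 tilt [-5.e-04
```

>>> drive_tool:
  plan:
    - [-1,0,0,0.05,0]
    - [-1,0,0,0.05,0]
    - [-1,0,0,0,0]
    - [-1,0,0,0,0]

```text
time: 6.07
tcp_pos: [0.4773, 0.2783, 0.2737]
tool_rot: [-0.147, 0.989, -0.0, -0.001]
force: [-0.2, 0.4, 0.4]
finger_gap: 0.0851
```

```bash
python3 go.py .4752 .2815 .155 197;python3 - <<'E'
from h import *
d=grab("wrist","w2.png"); P=cloud(d);hsv=cv2.cvtColor(d["image"],cv2.COLOR_BGR2HSV)
x0,y0,x1,y1=270,120,380,320
m=np.zeros((480,640),np.uint8); sub=P[y0:y1,x0:x1,2]; h=hsv[y0:y1,x0:x1]
wood=(h[...,0]>12)&(h[...,0]<30)&(h[...,1]>70)&(h[...,2]>70)
m[y0:y1,x0:x1]=((sub>.115)&(sub<.126)&~wood)*255
m=cv2.morphologyEx(m,cv2.MORPH_OPEN,np.ones((3,3)))
nl,l,s,c=cv2.connectedComponentsWithStats(m); i=1+s[1:,4].argmax()
ct=max(cv2.findContours((l==i).astype(np.uint8),0,1)[0],key=cv2.contourArea).reshape(-1,2)
print(s[i],np.nanmedian(P[...,2][l==i]),rect(onplane(d,ct,.12)))
E
python3 go.py .4752 .2815 .155 197
```

```text
t 6.07 tcp [0.4773 0.2783 0.2737] yaw -163.1 tilt [-1.6e-03 -7.0e-04 -1.0e+00] gap 0.0851 F [-0.2  0.4  0.4] q [ 0.39  0.35 -0.23  0.99 -0.    0.1 ]
tool shift mm [  0.8   3.7 118.7] fs [0.0027 0.0123 0.3956]
turn units -0.0034 deg yaw 0.1
[ 297  202   61   86 4180] 0.120309298285264 (array([475.3, 281.7]), array([59.7, 39.8]), 16.8)
t 6.12 tcp [0.4778 0.2787 0.2744] yaw -163.09 tilt [-1.e-04 -1.e-04 -1.e+00] gap 0.0852 F [ 0.7 -1.1 -0.3] q [ 0.39  0.35 -0.23  0.99 -0.    0.1 ]
tool shift mm [  1.6   3.5 119.4] fs [0.0053 0.0116 0.398 ]
turn units -0.0029 deg yaw 0.09
```

The two plugs triangulate to heights of 0.119 and 0.121 m, and the range reading gives 0.120, so the rim is at 0.12 m. The pack centre is (0.4753, 0.2816) and its yaw 17°. I'll line up and go down.

>>> drive_tool:
  plan:
    - [-1,0.004,0.012,0,-0.003]
    - [-1,0,0,0.04,0]
    - [-1,0,0,0.06,0]
    - [-1,0,0,0.06,0]
    - [-1,0,0,0.06,0]
    - [-1,0,0,0.06,0]
    - [-1,0,0,0.05,0]
    - [-1,0,0,0.04,0]
    - [-1,0,0,0.02,0]
    - [-1,0,0,0.015,0]
    - [-1,0,0,0,0]
    - [-1,0,0,0,0]

```text
time: 7.12
tcp_pos: [0.4759, 0.2827, 0.1531]
tool_rot: [-0.148, 0.989, 0.0, 0.0]
force: [0.5, 0.2, 0.7]
finger_gap: 0.0854
```

```bash
python3 go.py .4753 .2816 .153 197;python3 - <<'E'
from h import *
grab("wrist","w3.png"); grab("scene","s3.png")
E
```

```text
t 7.12 tcp [0.4759 0.2827 0.1531] yaw -162.92 tilt [ 9.e-04  4.e-04 -1.e+00] gap 0.0854 F [0.5 0.2 0.7] q [ 0.4   0.48 -0.38  0.71  0.    0.1 ]
tool shift mm [ 0.9 -0.9  0.1] fs [ 0.0031 -0.0029  0.0003]
turn units 0.0026 deg yaw -0.08
```

View pics/w3.png

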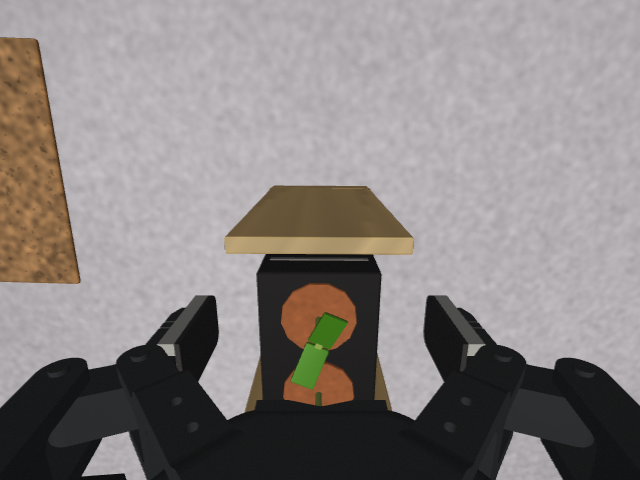

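The pack sits centred between the fingers, spanning columns 258–380 about 320. Next I'll close the jaws.

>>> drive_tool:
  plan:
    - [0,0,0,0,0]
    - [0,0,0,0,0]
    - [0.05,0,0,0,0]
    - [1,0,0,0,0]
    - [1,0,0,0,0]
    - [1,0,0,0,0]
    - [1,0,0,0,0]
    - [1,0,0,0,0]
    - [1,0,0,0,0]
    - [1,0,0,0,0]
  force: 40

```text
time: 8.05
tcp_pos: [0.4758, 0.2824, 0.1527]
tool_rot: [-0.148, 0.989, -0.0, 0.0]
force: [-0.1, -2.1, 5.3]
finger_gap: 0.0396
```

>>> drive_tool:
  plan:
    - [1,0,0,-0.01,0]
    - [1,0,0,-0.02,0]
    - [1,0,0,-0.02,0]
    - [1,0,0,0,0]
    - [1,0,0,0,0]

```text
time: 8.47
tcp_pos: [0.4757, 0.2826, 0.1678]
tool_rot: [-0.149, 0.989, 0.0, 0.0]
force: [0.4, -0.2, -2.4]
finger_gap: 0.0398
```

```bash
python3 go.py .498 .0405 .32 197; python3 - <<'E'
from h import *
grab("scene","s4.png")
E
```

```text
t 8.47 tcp [0.4757 0.2826 0.1678] yaw -162.92 tilt [ 7.e-04  4.e-04 -1.e+00] gap 0.0398 F [ 0.4 -0.2 -2.4] q [ 0.4   0.46 -0.37  0.74  0.    0.1 ]
tool shift mm [  49.7 -238.  -152.3] fs [ 0.1658 -0.7932 -0.5077]
turn units 0.0027 deg yaw -0.08
```

View pics/s4.png

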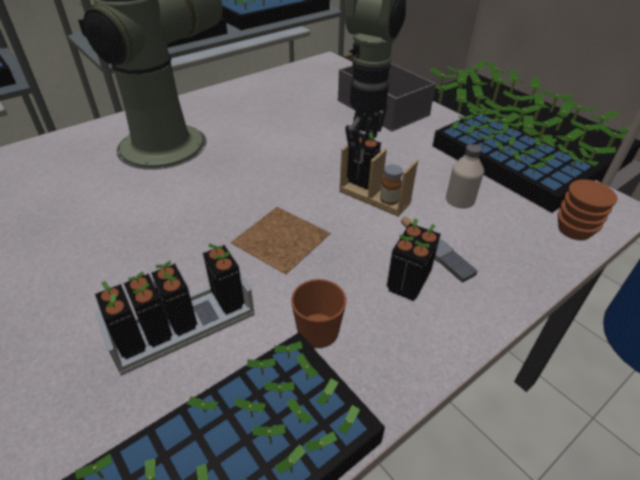

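The pack is held (opening 39.8 mm, load about 2.4 N) and in the scene view it hangs clear of the caddy floor at (365,160). Now up and over to the mat.

>>> drive_tool:
  plan:
    - [1,0,0,-0.03,0]
    - [1,0,0,-0.05,0]
    - [1,0,0,-0.06,0]
    - [1,0,0,-0.06,0]
    - [1,0,0,-0.06,0]
    - [1,0,0,-0.06,0]
    - [1,0,0,-0.05,0]
    - [1,0,0,-0.03,0]
    - [1,0,0,0,0]

```text
time: 9.27
tcp_pos: [0.4764, 0.2829, 0.2897]
tool_rot: [-0.148, 0.989, 0.0, 0.002]
force: [1.1, -0.8, -2.6]
finger_gap: 0.0397
```

>>> drive_tool:
  plan:
    - [1,0.006,-0.03,0,0]
    - [1,0.014,-0.07,0,0]
    - [1,0.017,-0.08,0,0]
    - [1,0.019,-0.09,0,0]
    - [1,0.019,-0.09,0,0]
    - [1,0.019,-0.09,0,0]
    - [1,0.019,-0.09,0,0]
    - [1,0.019,-0.09,0,0]
    - [1,0.015,-0.07,0,0]
    - [1,0.012,-0.06,0,0]
    - [1,0.007,-0.03,0,0]
    - [1,0,0,0,0]

```text
time: 10.27
tcp_pos: [0.497, 0.0394, 0.2863]
tool_rot: [-0.147, 0.989, -0.0, -0.001]
force: [-0.2, 0.6, -1.6]
finger_gap: 0.0398
```

```bash
python3 go.py .498 .0405 .15 197; python3 - <<'E'
from h import *
grab("wrist","w5.png"); grab("scene","s5.png")
E
```

```text
t 10.27 tcp [0.497  0.0394 0.2863] yaw -163.11 tilt [-2.e-03 -4.e-04 -1.e+00] gap 0.0398 F [-0.2  0.6 -1.6] q [-0.07  0.25 -0.35  0.98 -0.   -0.36]
tool shift mm [ -1.6   0.7 136.3] fs [-0.0052  0.0024  0.4544]
turn units -0.0035 deg yaw 0.11
```

View pics/s5.png

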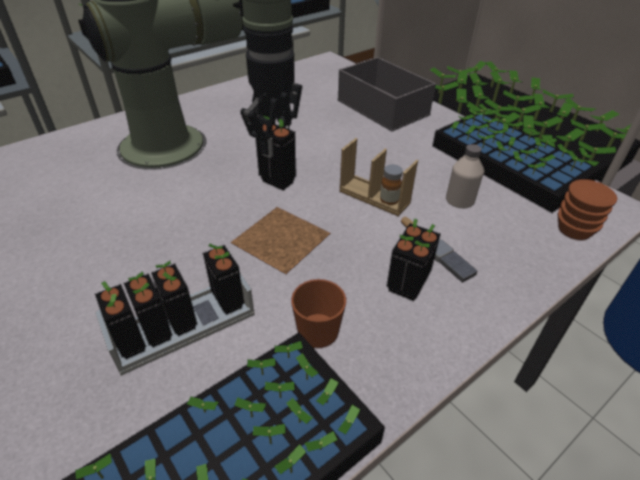

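The pack hangs upright over the mat at (277,158) in the scene view. I'll lower it, slowly near the end.

>>> drive_tool:
  plan:
    - [1,0,0,0.03,0]
    - [1,0,0,0.06,0]
    - [1,0,0,0.06,0]
    - [1,0,0,0.06,0]
    - [1,0,0,0.06,0]
    - [1,0,0,0.06,0]
    - [1,0,0,0.05,0]
    - [1,0,0,0.03,0]
    - [1,0,0,0.02,0]
    - [1,0,0,0.01,0]
    - [1,0,0,0,0]
    - [1,0,0,0,0]

```text
time: 11.37
tcp_pos: [0.4979, 0.0415, 0.1558]
tool_rot: [-0.149, 0.989, -0.0, 0.0]
force: [0.4, 0.6, -1.5]
finger_gap: 0.0393
```

>>> drive_tool:
  plan:
    - [1,0,0,0.005,0]
    - [1,0,0,0.005,0]
    - [1,0,0,0,0]
    - [1,0,0,0,0]

```text
time: 11.7
tcp_pos: [0.4976, 0.0412, 0.1526]
tool_rot: [-0.148, 0.989, -0.0, 0.0]
force: [-0.4, 0.4, -1.7]
finger_gap: 0.0398
```

```bash
python3 go.py .498 .0405 .1467 197
```

```text
t 11.7 tcp [0.4976 0.0412 0.1526] yaw -162.93 tilt [ 4.e-04 -0.e+00 -1.e+00] gap 0.0398 F [-0.4  0.4 -1.7] q [-0.07  0.4  -0.53  0.65  0.   -0.36]
tool shift mm [-0.2 -0.8  5.9] fs [-0.0005 -0.0028  0.0197]
turn units 0.0023 deg yaw -0.07
```

>>> drive_tool:
  plan:
    - [1,0,0,0.005,0]
    - [1,0,0,0.005,0]
    - [1,0,0,0.005,0]
    - [1,0,0,0,0]
    - [1,0,0,0,0]

```text
time: 12.12
tcp_pos: [0.4973, 0.0413, 0.1477]
tool_rot: [-0.148, 0.989, 0.0, -0.0]
force: [0.0, -0.6, -3.0]
finger_gap: 0.0398
```

>>> drive_tool:
  plan:
    - [1,0,0,0.003,0]
    - [1,0,0,0,0]
    - [1,0,0,0,0]

```text
time: 12.37
tcp_pos: [0.4975, 0.0413, 0.147]
tool_rot: [-0.148, 0.989, -0.0, -0.0]
force: [0.8, 0.4, -0.9]
finger_gap: 0.0398
```

>>> drive_tool:
  plan:
    - [1,0,0,0.002,0]
    - [1,0,0,0,0]
    - [1,0,0,0,0]

```text
time: 12.62
tcp_pos: [0.4976, 0.0413, 0.1467]
tool_rot: [-0.148, 0.989, -0.0, 0.0]
force: [-0.2, -0.0, 2.8]
finger_gap: 0.04
```

The force changed from -2 N to +2.8 N at the expected height, so the pack is standing on the mat. I'll release it, then rise.

>>> drive_tool:
  plan:
    - [0.03,0,0,0,0]
    - [-0.05,0,0,0,0]
    - [-0.2,0,0,0,0]
    - [-0.5,0,0,0,0]
    - [-1,0,0,0,0]
    - [-1,0,0,0,0]
    - [-1,0,0,0,0]
    - [-1,0,0,0,0]
    - [-1,0,0,0,0]

```text
time: 13.37
tcp_pos: [0.4975, 0.0413, 0.1464]
tool_rot: [-0.148, 0.989, 0.0, -0.0]
force: [0.4, -1.3, 0.7]
finger_gap: 0.0855
```

>>> drive_tool:
  plan:
    - [-1,0,0,-0.02,0]
    - [-1,0,0,-0.04,0]
    - [-1,0,0,-0.06,0]
    - [-1,0,0,-0.06,0]
    - [-1,0,0,-0.06,0]
    - [-1,0,0,-0.06,0]
    - [-1,0,0,-0.06,0]
    - [-1,0,0,-0.04,0]
    - [-1,0,0,-0.02,0]
    - [-1,0,0,0,0]

```text
time: 14.2
tcp_pos: [0.4983, 0.0413, 0.274]
tool_rot: [-0.148, 0.989, -0.0, 0.001]
force: [-0.3, -0.6, 0.3]
finger_gap: 0.0852
```

>>> drive_tool:
  plan:
    - [-1,0,0,0,0.1]
    - [-1,0,0,0,0.2]
    - [-1,0,0,0,0.2]
    - [-1,0,0,0,0.2]
    - [-1,0,0,0,0.2]
    - [-1,0,0,0,0.2]
    - [-1,0,0,0,0.2]
    - [-1,0,0,0,0.2]
    - [-1,0,0,0,0.2]
    - [-1,0,0,0,0.2]
    - [-1,0,0,0,0.2]
    - [-1,0,0,0,0.2]

```text
time: 15.2
tcp_pos: [0.4969, 0.0413, 0.2713]
tool_rot: [0.44, 0.898, -0.0, -0.001]
force: [-0.2, 0.7, -0.3]
finger_gap: 0.0853
```

>>> drive_tool:
  plan:
    - [-1,0,0,0,0.2]
    - [-1,0,0,0,0.2]
    - [-1,0,0,0,0.2]
    - [-1,0,0,0,0.1]
    - [-1,0,0,0,0]
    - [-1,0,0,0,0]
    - [-1,0,0,0,0]

```text
time: 15.78
tcp_pos: [0.4972, 0.0413, 0.2719]
tool_rot: [0.594, 0.805, -0.0, -0.0]
force: [-0.1, 0.5, -0.4]
finger_gap: 0.0852
```

```bash
cat > pk.py <<'E'
from h import *
import sys
d=grab("wrist",sys.argv[1]); P=cloud(d); zr=float(sys.argv[2])
x0,y0,x1,y1=map(int,sys.argv[3:7])
m=np.zeros((480,640),np.uint8); sub=P[y0:y1,x0:x1,2]
m[y0:y1,x0:x1]=((sub>zr-.006)&(sub<zr+.007))*255
m=cv2.morphologyEx(m,cv2.MORPH_OPEN,np.ones((3,3)))
nl,l,s,c=cv2.connectedComponentsWithStats(m)
for i in range(1,nl):
    if s[i,4]<300: continue
    ct=max(cv2.findContours((l==i).astype(np.uint8),0,1)[0],key=cv2.contourArea).reshape(-1,2)
    zz=np.nanmedian(P[...,2][l==i]); Q=P[l==i]
    A=np.c_[Q[:,:2]-Q[:,:2].mean(0),np.ones(len(Q))]; co=np.linalg.lstsq(A,Q[:,2],rcond=None)[0]
    print(s[i],"z",zz.round(4),rect(onplane(d,ct,zz)),"slope",co[:2].round(3))
E
python3 pk.py w6.png .114 240 120 400 330; python3 go.py .4976 .0413 .147 107
```

```text
[ 278  215   90   58 4175] z 0.1144 (array([497.5,  41.7]), array([59.6, 40.6]), 16.9) slope [ 0.006 -0.015]
t 15.83 tcp [0.4973 0.0413 0.272 ] yaw 107.13 tilt [-6.e-04  0.e+00 -1.e+00] gap 0.0857 F [ 0.1 -0.4  0.2] q [-0.07  0.26 -0.37  0.94  0.    1.21]
tool shift mm [-1.00e-01  3.00e-01  1.25e+02] fs [-4.000e-04  1.100e-03  4.167e-01]
turn units 0.0044 deg yaw -0.13
```

View pics/w6.png

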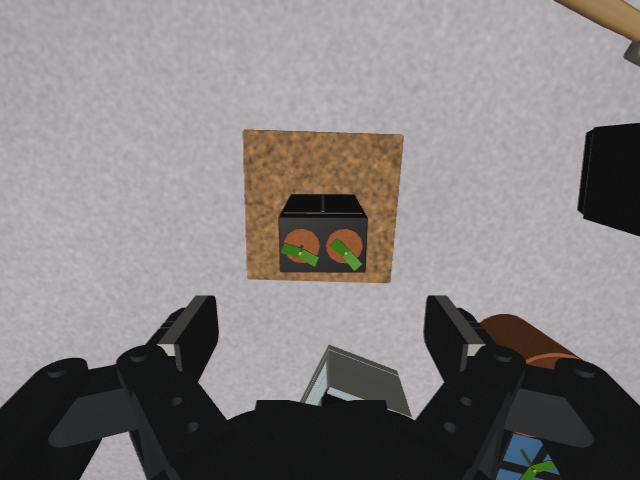

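The pack stands upright on the mat, let go. Its rim is level at 0.1144 m and its centre is (0.4975, 0.0417), at pixel (323,245). Before taking it again I'll look at the gap with the empty wrist camera.

```bash
python3 go.py .585 -.180 .302 83.5
```

```text
t 15.83 tcp [0.4973 0.0413 0.272 ] yaw 107.13 tilt [-6.e-04  0.e+00 -1.e+00] gap 0.0857 F [ 0.1 -0.4  0.2] q [-0.07  0.26 -0.37  0.94  0.    1.21]
tool shift mm [-237.3   18.6  -30.1] fs [-0.791   0.0619 -0.1002]
turn units 0.7877 deg yaw -23.63
```

>>> drive_tool:
  plan:
    - [-1,-0.03,0.002,-0.03,0]
    - [-1,-0.07,0.006,-0.04,0]
    - [-1,-0.09,0.007,-0.03,0]
    - [-1,-0.1,0.008,0,0]
    - [-1,-0.1,0.008,0,0]
    - [-1,-0.1,0.008,0,0]
    - [-1,-0.1,0.008,0,0]
    - [-1,-0.1,0.007,0,0]
    - [-1,-0.07,0.006,0,0]
    - [-1,-0.031,0.002,0,0]
    - [-1,0,0,0,0]
    - [-1,0,0,0,0]

```text
time: 16.83
tcp_pos: [0.5846, -0.1801, 0.3024]
tool_rot: [0.594, 0.804, 0.0, -0.0]
force: [-0.5, 0.1, 1.3]
finger_gap: 0.0856
```

```bash
python3 go.py; python3 pk.py w7.png .120 130 60 520 400; python3 go.py
```

```text
t 16.83 tcp [ 0.5846 -0.1801  0.3024] yaw 107.05 tilt [-6.e-04  8.e-04 -1.e+00] gap 0.0856 F [-0.5  0.1  1.3] q [-0.42  0.44 -0.02  1.11  0.    0.85]
[ 296  139   96   82 3866] z 0.1204 (array([ 588. , -136.8]), array([39.8, 59.6]), 83.7) slope [-0.    -0.002]
[ 219  245  124  149 8672] z 0.1205 (array([ 573.7, -263.5]), array([127.5,  59.6]), 83.6) slope [-0.001 -0.005]
t 16.88 tcp [ 0.5845 -0.1793  0.3024] yaw 107.11 tilt [-6.e-04  8.e-04 -1.e+00] gap 0.0859 F [-1.2  0.6  0.4] q [-0.42  0.44 -0.02  1.11  0.    0.85]
```

View pics/w7.png

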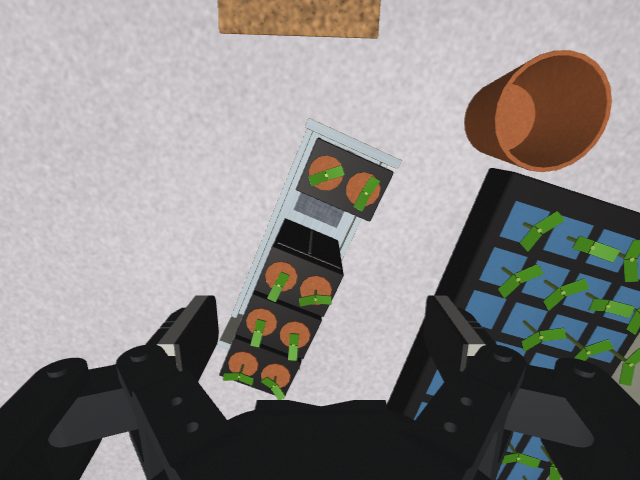

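The rack's gap is visible at about (315,212), between the end pack at (345,180) and the block of three. I'll take a second, nearer view with the jaws lined up to the rack.

>>> drive_tool:
  plan:
    - [-1,0,0,0.02,0.1]
    - [-1,0,0,0.04,0.2]
    - [-1,0,0,0.04,0.2]
    - [-1,0,0,0.04,0.19]
    - [-1,0,0,0.03,0.1]
    - [-1,0,0,0,0]
    - [-1,0,0,0,0]
    - [-1,0,0,0,0]

```text
time: 17.55
tcp_pos: [0.5851, -0.1793, 0.2523]
tool_rot: [0.746, 0.666, 0.0, 0.0]
force: [0.5, -0.1, 0.4]
finger_gap: 0.0854
```

```bash
python3 go.py; python3 pk.py w8.png .120 130 60 520 400; python3 go.py;  python3 pk.py w9.png .120 130 60 520 400; python3 - <<'E'
from h import *
# height of rim from two wrist places: plug-free check of end-pack corner done by range; floor patch:
d=grab("wrist"); P=cloud(d)
print(project(d,[[.5835,-.1785,.01]]))
u,v=project(d,[[.5835,-.1785,.01]])[0].astype(int); print("floor z",np.nanmedian(P[v-6:v+6,u-6:u+6,2]))
E
```

```text
t 17.55 tcp [ 0.5851 -0.1793  0.2523] yaw 83.52 tilt [ 8.e-04 -3.e-04 -1.e+00] gap 0.0854 F [ 0.5 -0.1  0.4] q [-0.42  0.48 -0.1   0.99  0.    1.27]
[ 266  151  106   70 6012] z 0.1204 (array([ 588.2, -136.6]), array([39.7, 59.6]), 83.5) slope [-0.002 -0.004]
[ 272  288   95  112 8715] z 0.1205 (array([ 576.4, -241.5]), array([83.9, 59.6]), 83.6) slope [-0.002 -0.009]
t 17.6 tcp [ 0.5853 -0.1796  0.2525] yaw 83.49 tilt [ 1.3e-03 -5.0e-04 -1.0e+00] gap 0.0855 F [0.6 0.8 0. ] q [-0.42  0.48 -0.1   0.99  0.    1.27]
[ 266  151  105   69 5910] z 0.1204 (array([ 588.2, -136.6]), array([39.2, 59.6]), 83.5) slope [-0.002 -0.002]
[ 272  287   94  113 8714] z 0.1205 (array([ 576.4, -241.6]), array([84.7, 59.6]), 83.5) slope [-0.002 -0.007]
[[318.86913329 215.1095536 ]]
floor z 0.11993231706483534
```

View pics/w8.png

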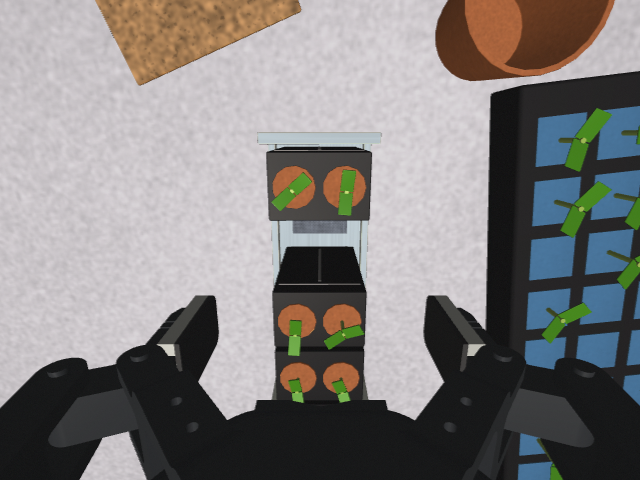

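Both close views agree. The end pack's edge is at y -0.1563 and the block's at -0.1998, so the gap's middle is near (0.5836, -0.1782), yaw 83.5°. The gap comes out 44 mm wide, against 46 nominal and 45 from the top camera. Back to the pack.

>>> drive_tool:
  plan:
    - [-1,0,0,-0.03,-0.1]
    - [-1,0,0,-0.04,-0.2]
    - [-1,0,0,0,-0.2]
    - [-1,0,0,0,-0.2]
    - [-1,0,0,0,-0.09]
    - [-1,0,0,0,0]

```text
time: 18.2
tcp_pos: [0.5852, -0.1802, 0.273]
tool_rot: [0.594, 0.805, 0.0, 0.0]
force: [0.7, 0.9, -0.6]
finger_gap: 0.0855
```

```bash
python3 go.py .4975 .0415 .2735 107
```

```text
t 18.2 tcp [ 0.5852 -0.1802  0.273 ] yaw 107.13 tilt [ 9.e-04 -4.e-04 -1.e+00] gap 0.0855 F [ 0.7  0.9 -0.6] q [-0.42  0.46 -0.07  1.04  0.    0.85]
tool shift mm [237.7 -18.5  -0.6] fs [ 0.7922 -0.0615 -0.0021]
turn units 0.0045 deg yaw -0.13
```

>>> drive_tool:
  plan:
    - [-1,0.03,-0.002,0,0.005]
    - [-1,0.07,-0.006,0,0]
    - [-1,0.09,-0.007,0,0]
    - [-1,0.1,-0.008,0,0]
    - [-1,0.1,-0.008,0,0]
    - [-1,0.1,-0.008,0,0]
    - [-1,0.1,-0.008,0,0]
    - [-1,0.1,-0.007,0,0]
    - [-1,0.07,-0.006,0,0]
    - [-1,0.032,-0.002,0,0]
    - [-1,0,0,0,0]
    - [-1,0,0,0,0]

```text
time: 19.2
tcp_pos: [0.4982, 0.0418, 0.2727]
tool_rot: [0.595, 0.804, 0.0, 0.001]
force: [0.5, -0.4, -1.1]
finger_gap: 0.0857
```

```bash
python3 pk.py w10.png .114 240 120 400 330;python3 go.py .4975 .0415 .147 107
```

```text
[ 276  215   89   57 4141] z 0.1144 (array([497.5,  41.7]), array([59.6, 40. ]), 17.0) slope [ 0.005 -0.012]
t 19.25 tcp [0.4986 0.0412 0.2726] yaw 106.89 tilt [ 9.e-04 -6.e-04 -1.e+00] gap 0.0857 F [-0.5  0.5  0.3] q [-0.06  0.26 -0.37  0.94 -0.    1.21]
tool shift mm [  0.7  -1.  125.6] fs [ 0.0022 -0.0034  0.4186]
turn units -0.0037 deg yaw 0.11
```

>>> drive_tool:
  plan:
    - [-1,0.001,-0.003,0.02,-0.003]
    - [-1,0,0,0.05,0]
    - [-1,0,0,0.06,0]
    - [-1,0,0,0.06,0]
    - [-1,0,0,0.06,0]
    - [-1,0,0,0.06,0]
    - [-1,0,0,0.05,0]
    - [-1,0,0,0.03,0]
    - [-1,0,0,0.02,0]
    - [-1,0,0,0.008,0]
    - [-1,0,0,0,0]
    - [-1,0,0,0,0]

```text
time: 20.25
tcp_pos: [0.4975, 0.0416, 0.1475]
tool_rot: [0.595, 0.804, 0.0, 0.0]
force: [0.2, 0.0, 0.1]
finger_gap: 0.0854
```

```bash
python3 go.py .4975 .0415 .147 107;python3 - <<'E'
from h import *
grab("wrist","w11.png")
E
```

```text
t 20.25 tcp [0.4975 0.0416 0.1475] yaw 107.0 tilt [ 9.e-04 -1.e-04 -1.e+00] gap 0.0854 F [0.2 0.  0.1] q [-0.06  0.4  -0.53  0.63  0.    1.21]
tool shift mm [-0.1 -0.1  0.5] fs [-0.0003 -0.0002  0.0016]
turn units -0.0001 deg yaw 0.0
```

View pics/w11.png

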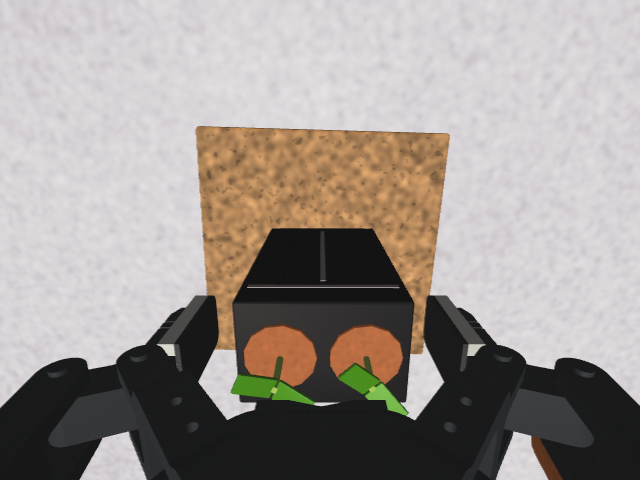

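The pack's ends lie between the pads, spanning columns 234–413, about 1 mm off centre. Next I'll close the jaws.

>>> drive_tool:
  plan:
    - [-0.3,0,0,0,0]
    - [-0.35,0,0,0,0]
    - [-0.4,0,0,0,0]
    - [-0.4,0,0,0,0]
    - [1,0,0,0,0]
    - [1,0,0,0,0]
    - [1,0,0,0,0]
    - [1,0,0,0,0]
    - [1,0,0,0,0]
    - [1,0,0,0,0]
  force: 40

```text
time: 21.13
tcp_pos: [0.4976, 0.0419, 0.1477]
tool_rot: [0.595, 0.804, 0.0, 0.001]
force: [0.0, -0.1, 6.6]
finger_gap: 0.0598
```

```bash
python3 go.py
```

```text
t 21.13 tcp [0.4976 0.0419 0.1477] yaw 107.02 tilt [ 0.0015  0.     -1.    ] gap 0.0598 F [ 0.  -0.1  6.6] q [-0.06  0.4  -0.53  0.63  0.    1.21]
```

>>> drive_tool:
  plan:
    - [1,0,0,-0.01,0]
    - [1,0,0,-0.02,0]
    - [1,0,0,-0.05,0]
    - [1,0,0,-0.06,0]
    - [1,0,0,-0.08,0]
    - [1,0,0,-0.08,0]
    - [1,0,0,-0.08,0]
    - [1,0,0,-0.08,0]
    - [1,0,0,-0.05,0]
    - [1,0,0,-0.02,0]
    - [1,0,0,0,0]
    - [1,0,0,0,0]

```text
time: 22.13
tcp_pos: [0.4966, 0.0418, 0.3053]
tool_rot: [0.595, 0.804, -0.0, -0.0]
force: [-0.0, 0.5, -1.6]
finger_gap: 0.0594
```

```bash
python3 go.py .5836 -.1782 .30 83.5
```

```text
t 22.13 tcp [0.4966 0.0418 0.3053] yaw 107.01 tilt [-0.001  0.    -1.   ] gap 0.0594 F [-0.   0.5 -1.6] q [-0.06  0.23 -0.32  1.02 -0.    1.21]
tool shift mm [-235.9   18.8    5.2] fs [-0.7862  0.0628  0.0175]
turn units 0.7838 deg yaw -23.51
```

>>> drive_tool:
  plan:
    - [1,0,0,0,0.1]
    - [1,0,0,0,0.15]
    - [1,0,0,0,0.2]
    - [1,0,0,0,0.18]
    - [1,0,0,0,0.1]
    - [1,0,0,0,0.054]
    - [1,0,0,0,0]
    - [1,0,0,0,0]

```text
time: 22.8
tcp_pos: [0.4963, 0.0418, 0.3046]
tool_rot: [0.746, 0.666, -0.001, -0.001]
force: [1.3, -0.1, -1.9]
finger_gap: 0.0595
```

```bash
python3 go.py .5836 -.1782 .30 83.5
```

```text
t 22.8 tcp [0.4963 0.0418 0.3046] yaw 83.54 tilt [-2.8e-03  2.0e-04 -1.0e+00] gap 0.0595 F [ 1.3 -0.1 -1.9] q [-0.06  0.23 -0.32  1.02 -0.    1.62]
tool shift mm [-208.8  111.5    4.3] fs [-0.6961  0.3717  0.0143]
turn units 0.0013 deg yaw -0.04
```

>>> drive_tool:
  plan:
    - [1,-0.03,0.02,0,0]
    - [1,-0.06,0.03,0,0]
    - [1,-0.08,0.04,0,0]
    - [1,-0.08,0.04,0,0]
    - [1,-0.08,0.04,0,0]
    - [1,-0.08,0.05,0,0]
    - [1,-0.08,0.05,0,0]
    - [1,-0.08,0.04,0,0]
    - [1,-0.07,0.03,0,0]
    - [1,-0.056,0.032,0,0]
    - [1,0,0,0,0]
    - [1,0,0,0,0]

```text
time: 23.8
tcp_pos: [0.5842, -0.1799, 0.305]
tool_rot: [0.747, 0.665, -0.0, -0.001]
force: [1.0, 0.2, -2.1]
finger_gap: 0.0596
```

>>> drive_tool:
  plan:
    - [1,0,0,0,0]
    - [1,0,0,0,0]
    - [1,0,0,0,0]

```text
time: 24.05
tcp_pos: [0.584, -0.1775, 0.306]
tool_rot: [0.746, 0.666, -0.0, -0.0]
force: [-0.8, 0.2, -2.2]
finger_gap: 0.0594
```

```bash
python3 go.py .5836 -.1782 .30 83.5; python3 - <<'E'
from h import *
grab("wrist","w12.png");d=grab("scene","s12.png")
cv2.imwrite("pics/s12z.png",cv2.resize(d["image"][150:390,60:320],None,fx=2.4,fy=2.4,interpolation=cv2.INTER_CUBIC))
E
```

```text
t 24.05 tcp [ 0.584  -0.1775  0.306 ] yaw 83.56 tilt [-2.e-04  2.e-04 -1.e+00] gap 0.0594 F [-0.8  0.2 -2.2] q [-0.42  0.44 -0.02  1.11  0.    1.27]
tool shift mm [-0.8 -0.4  6. ] fs [-0.0026 -0.0012  0.02  ]
turn units 0.0021 deg yaw -0.06
```

View pics/w12.png

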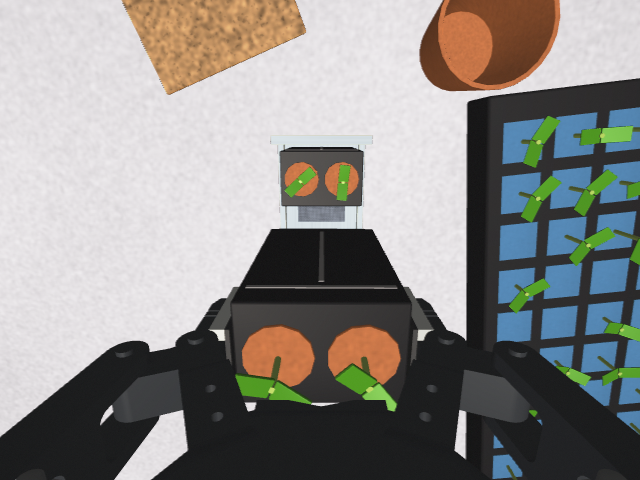

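View pics/s12z.png

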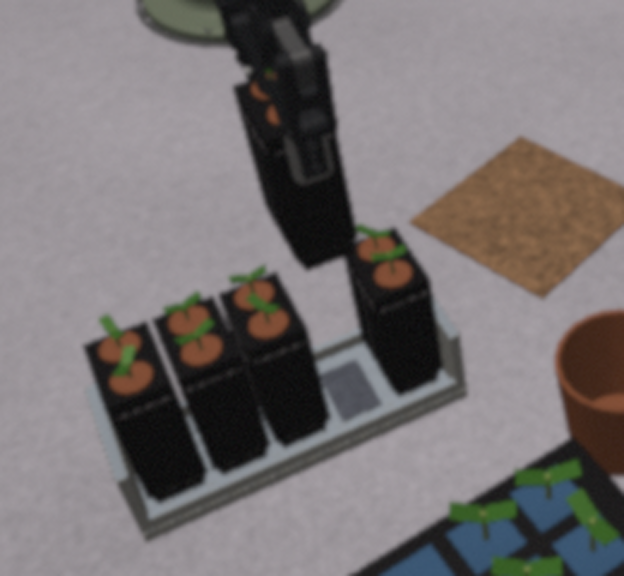

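The pack hangs over the gap. In the wrist view the end pack is at (322,178) and the gap floor shows at (322,214) behind the held foot. I'll check the held pack's pose against the neighbours before lowering.

```bash
python3 pk.py w13.png .275 200 240 440 420; python3 pk.py w13b.png .120 130 60 520 230; python3 go.py .5836 -.1782 .30 83.5
```

```text
[  202   297   236   106 16706] z 0.2732 (array([ 583.3, -176.9]), array([40.9, 78.2]), 83.6) slope [-0.005 -0.032]
[ 279  150   84   56 3853] z 0.1204 (array([ 588.2, -136.5]), array([39.6, 59.7]), 83.6) slope [-0.002 -0.008]
t 24.25 tcp [ 0.5842 -0.1778  0.3062] yaw 83.54 tilt [ 2.e-04 -1.e-04 -1.e+00] gap 0.0595 F [-1.1  0.3 -2.2] q [-0.42  0.44 -0.02  1.11 -0.    1.27]
tool shift mm [-0.5 -0.6  6.2] fs [-0.0017 -0.002   0.0207]
turn units 0.0015 deg yaw -0.04
```

```bash
python3 - <<'E'
from h import *
d=grab("wrist"); P=cloud(d); 
e=np.array([np.cos(np.radians(83.5)),np.sin(np.radians(83.5))]); tc=status.get_obs()["tcp_pos"]
# profile along column 300: row, z, along-e coordinate relative to TCP
for c in (285,345):
  for v in list(range(196,236,3))+list(range(236,330,6)):
    p=P[v,c]; print(c,v,p[2].round(4),((p[:2]-tc[:2])@e*1000).round(1), d["image"][v,c].tolist())
E
```

```text
285 196 0.1204 28.2 [87, 89, 93]
285 199 0.1204 26.0 [87, 90, 93]
285 202 0.1196 23.6 [87, 91, 94]
285 205 0.1185 21.1 [58, 59, 59]
285 208 0.0178 -1.6 [128, 131, 128]
285 211 0.0182 -4.7 [126, 127, 124]
285 214 0.0182 -7.9 [131, 132, 127]
285 217 0.0203 -10.6 [133, 134, 128]
285 220 0.0217 -13.5 [150, 154, 150]
285 223 0.0212 -16.8 [157, 159, 155]
285 226 0.0206 -20.2 [169, 174, 170]
285 229 0.1795 18.8 [21, 20, 22]
285 232 0.187 19.0 [22, 21, 22]
285 235 0.193 19.0 [22, 22, 23]
285 236 0.1945 18.8 [20, 20, 20]
285 242 0.2062 19.0 [21, 21, 20]
285 248 0.2156 18.9 [22, 22, 23]
285 254 0.2246 18.9 [21, 20, 22]
285 260 0.2318 18.6 [21, 19, 20]
285 266 0.241 19.3 [22, 20, 20]
285 272 0.2464 18.8 [22, 21, 22]
285 278 0.252 18.6 [21, 21, 20]
285 284 0.2572 18.4 [22, 21, 21]
285 290 0.2634 18.9 [19, 21, 19]
285 296 0.2691 19.3 [22, 21, 22]
285 302 0.2713 18.2 [31, 31, 32]
285 308 0.2733 17.1 [63, 65, 67]
285 314 0.2735 15.0 [64, 65, 68]
285 320 0.2725 12.3 [63, 65, 67]
285 326 0.2749 11.5 [36, 59, 101]
345 196 0.1427 32.0 [54, 171, 98]
345 199 0.1426 29.9 [55, 170, 97]
345 202 0.1203 23.8 
[... 225 characters left out ...]
8]
345 223 0.0096 -19.6 [233, 230, 221]
345 226 0.0099 -22.9 [233, 229, 221]
345 229 0.1784 18.5 [22, 21, 22]
345 232 0.187 19.1 [21, 19, 21]
345 235 0.1913 18.5 [21, 21, 23]
345 236 0.195 19.0 [23, 21, 23]
345 242 0.2053 18.8 [21, 22, 21]
345 248 0.2157 18.9 [20, 20, 20]
345 254 0.2248 19.0 [21, 21, 20]
345 260 0.2321 18.7 [22, 21, 21]
345 266 0.2397 18.9 [20, 19, 20]
345 272 0.2464 18.9 [21, 21, 21]
345 278 0.2527 18.9 [23, 23, 23]
345 284 0.2584 19.0 [21, 21, 22]
345 290 0.2634 18.9 [24, 23, 24]
345 296 0.2683 19.0 [21, 20, 20]
345 302 0.2725 18.8 [29, 28, 29]
345 308 0.2742 17.6 [58, 58, 60]
345 314 0.2727 14.6 [58, 58, 60]
345 320 0.272 12.0 [56, 57, 59]
345 326 0.2734 10.6 [57, 57, 60]
```

The held pack's front wall is vertical, 18.9 mm ahead of the TCP at every height. The neighbour's edge is at about 21 mm and the block's near edge at about -22 mm, against the pack's back face at -21 mm, so it fits without a correction. I'll lower in stages.

>>> drive_tool:
  plan:
    - [1,0,0,0.02,0]
    - [1,0,0,0.03,0]
    - [1,0,0,0.03,0]
    - [1,0,0,0.03,0]
    - [1,0,0,0.03,0]
    - [1,0,0,0.03,0]
    - [1,0,0,0.02,0]
    - [1,0,0,0.01,0]
    - [1,0,0,0,0]
    - [1,0,0,0,0]

```text
time: 25.13
tcp_pos: [0.5844, -0.1783, 0.246]
tool_rot: [0.746, 0.666, 0.0, 0.0]
force: [0.2, 0.5, -2.0]
finger_gap: 0.0596
```

```bash
python3 go.py .5836 -.1782 .1535 83.5; python3 - <<'E'
from h import *
d=grab("wrist","w14.png"); P=cloud(d);d=grab("scene","s14.png")
cv2.imwrite("pics/s14z.png",cv2.resize(d["image"][150:390,60:320],None,fx=2.4,fy=2.4,interpolation=cv2.INTER_CUBIC))
e=np.array([np.cos(np.radians(83.5)),np.sin(np.radians(83.5))]); tc=status.get_obs()["tcp_pos"]
for c in (300,345):
  for v in list(range(190,300,5)):
    p=P[v,c]; print(c,v,p[2].round(4),((p[:2]-tc[:2])@e*1000).round(1))
E
```

```text
t 25.13 tcp [ 0.5844 -0.1783  0.246 ] yaw 83.5 tilt [ 1.e-04 -0.e+00 -1.e+00] gap 0.0596 F [ 0.2  0.5 -2. ] q [-0.42  0.48 -0.11  0.98 -0.    1.27]
tool shift mm [ 0.  -0.8 92.5] fs [ 1.000e-04 -2.600e-03  3.084e-01]
turn units -0.0002 deg yaw 0.0
300 190 0.1365 44.1
300 195 0.1359 41.4
300 200 0.1212 36.2
300 205 0.1219 33.5
300 210 0.1221 30.7
300 215 0.1203 27.4
300 220 0.121 24.6
300 225 0.0112 -6.2
300 230 0.1216 18.8
300 235 0.1323 18.9
300 240 0.1421 19.0
300 245 0.1516 19.3
300 250 0.158 18.8
300 255 0.1653 18.8
300 260 0.172 18.8
300 265 0.1784 18.9
300 270 0.1844 19.0
300 275 0.1894 18.9
300 280 0.1948 19.2
300 285 0.1997 19.3
300 290 0.2032 18.9
300 295 0.2068 18.7
345 190 0.1393 44.6
345 195 0.1228 39.3
345 200 0.1397 39.5
345 205 0.1411 37.2
345 210 0.1404 34.5
345 215 0.1417 32.2
345 220 0.1197 24.3
345 225 0.0094 -6.6
345 230 0.1216 18.8
345 235 0.132 18.8
345 240 0.1414 18.8
345 245 0.15 18.7
345 250 0.1597 19.4
345 255 0.1649 18.7
345 260 0.1724 19.0
345 265 0.1772 18.5
345 270 0.1837 18.8
345 275 0.1886 18.6
345 280 0.1937 18.7
345 285 0.1999 19.4
345 290 0.203 18.8
345 295 0.2074 19.0
```

View pics/s14z.png

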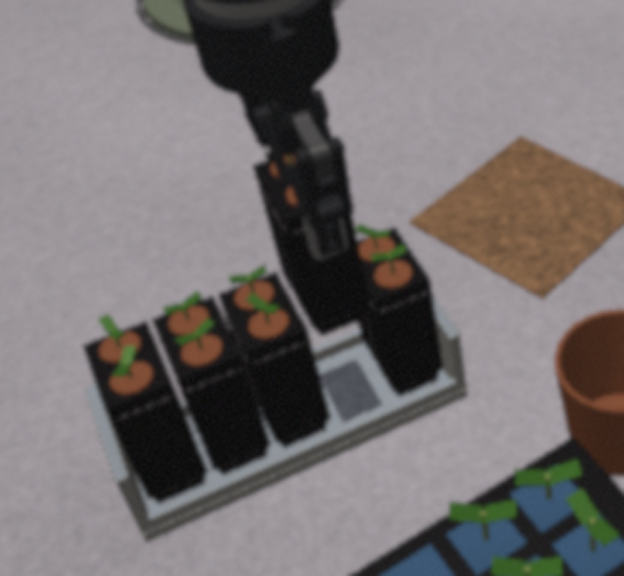

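View pics/w14.png

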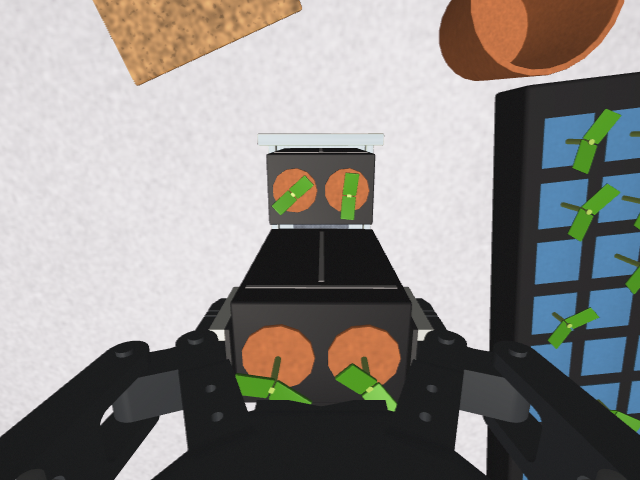

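The foot has entered the gap without contact (force steady at -2 N). From here the front clearance reads about 3.5 mm, so I'll shift 1 mm towards the end pack and carry on down.

>>> drive_tool:
  plan:
    - [1,0.003,-0.002,0,0]
    - [1,0,0,0.005,0]
    - [1,0,0,0.01,0]
    - [1,0,0,0.02,0]
    - [1,0,0,0.02,0]
    - [1,0,0,0.02,0]
    - [1,0,0,0.01,0]
    - [1,0,0,0,0]
    - [1,0,0,0,0]

```text
time: 25.98
tcp_pos: [0.5836, -0.1772, 0.22]
tool_rot: [0.746, 0.666, -0.0, -0.0]
force: [-0.4, -0.9, -2.0]
finger_gap: 0.0594
```

```bash
python3 go.py .5836 -.1782 .1535 83.5; python3 pk.py w15.png .120 200 60 440 228;python3 - <<'E'
from h import *
d=grab("scene","s15.png")
cv2.imwrite("pics/s15z.png",cv2.resize(d["image"][200:390,60:320],None,fx=3,fy=3,interpolation=cv2.INTER_CUBIC))
E
```

```text
t 25.98 tcp [ 0.5836 -0.1772  0.22  ] yaw 83.49 tilt [-8.e-04  3.e-04 -1.e+00] gap 0.0594 F [-0.4 -0.9 -2. ] q [-0.42  0.5  -0.15  0.92 -0.    1.27]
tool shift mm [-1.   0.2 66.5] fs [-0.0032  0.0006  0.2218]
turn units -0.0002 deg yaw 0.01
[ 260  158  125   70 6949] z 0.1205 (array([ 588.6, -133.6]), array([33.7, 59.5]), 83.5) slope [-0.006 -0.032]
```

View pics/s15z.png

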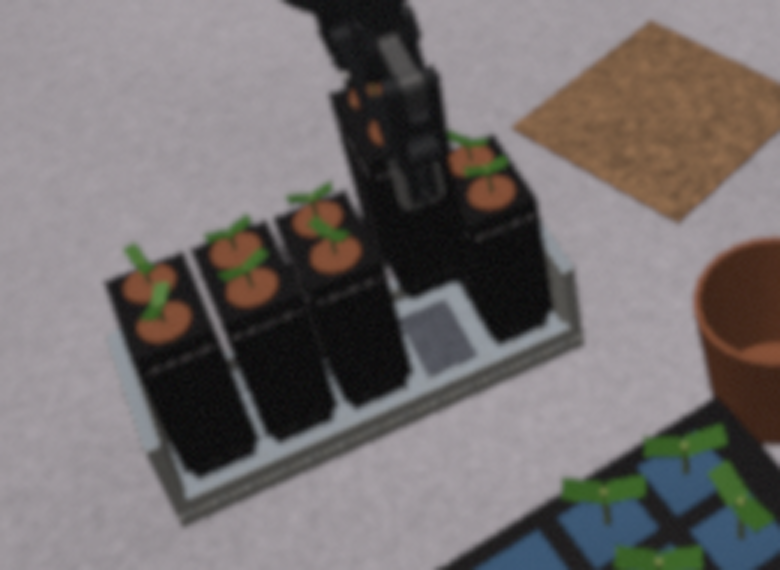

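The scene view shows the pack going cleanly into the slot, with no contact force. I'll continue.

>>> drive_tool:
  plan:
    - [1,0,0,0.01,0]
    - [1,0,0,0.02,0]
    - [1,0,0,0.02,0]
    - [1,0,0,0.025,0]
    - [1,0,0,0.025,0]
    - [1,0,0,0.02,0]
    - [1,0,0,0.01,0]
    - [1,0,0,0,0]
    - [1,0,0,0,0]

```text
time: 26.83
tcp_pos: [0.5837, -0.1773, 0.1812]
tool_rot: [0.746, 0.666, -0.0, -0.0]
force: [-0.2, 0.4, -1.5]
finger_gap: 0.0591
```

>>> drive_tool:
  plan:
    - [1,0,0,0.01,0]
    - [1,0,0,0.015,0]
    - [1,0,0,0.015,0]
    - [1,0,0,0.01,0]
    - [1,0,0,0,0]
    - [1,0,0,0,0]

```text
time: 27.33
tcp_pos: [0.5836, -0.1772, 0.1661]
tool_rot: [0.746, 0.666, -0.0, -0.0]
force: [-0.4, -0.1, -2.6]
finger_gap: 0.06
```

```bash
python3 go.py .5836 -.1782 .1535 83.5
```

```text
t 27.33 tcp [ 0.5836 -0.1772  0.1661] yaw 83.5 tilt [-6.e-04  3.e-04 -1.e+00] gap 0.06 F [-0.4 -0.1 -2.6] q [-0.42  0.55 -0.21  0.81  0.    1.27]
tool shift mm [-1.   0.1 12.6] fs [-0.0033  0.0004  0.0421]
turn units -0.0001 deg yaw 0.0
```

>>> drive_tool:
  plan:
    - [1,0,0,0.008,0]
    - [1,0,0,0.008,0]
    - [1,0,0,0.008,0]
    - [1,0,0,0.006,0]
    - [1,0,0,0,0]
    - [1,0,0,0,0]

```text
time: 27.83
tcp_pos: [0.5837, -0.1773, 0.1573]
tool_rot: [0.746, 0.666, -0.0, -0.0]
force: [0.6, -0.4, -2.3]
finger_gap: 0.0592
```

>>> drive_tool:
  plan:
    - [1,0,0,0.004,0]
    - [1,0,0,0.003,0]
    - [1,0,0,0,0]
    - [1,0,0,0,0]

```text
time: 28.17
tcp_pos: [0.5837, -0.1773, 0.1553]
tool_rot: [0.746, 0.666, -0.0, -0.0]
force: [0.0, 0.2, -2.3]
finger_gap: 0.0594
```

>>> drive_tool:
  plan:
    - [1,0,0,0.003,0]
    - [1,0,0,0,0]
    - [1,0,0,0,0]

```text
time: 28.42
tcp_pos: [0.5837, -0.1773, 0.1544]
tool_rot: [0.746, 0.666, -0.0, -0.0]
force: [0.7, -1.1, -2.1]
finger_gap: 0.0596
```

>>> drive_tool:
  plan:
    - [1,0,0,0.002,0]
    - [1,0,0,0,0]
    - [1,0,0,0,0]

```text
time: 28.67
tcp_pos: [0.5837, -0.1773, 0.1538]
tool_rot: [0.746, 0.666, -0.0, -0.0]
force: [0.0, 0.4, -2.2]
finger_gap: 0.059
```

>>> drive_tool:
  plan:
    - [1,0,0,0.002,0]
    - [1,0,0,0,0]
    - [1,0,0,0,0]

```text
time: 28.92
tcp_pos: [0.5838, -0.1773, 0.1537]
tool_rot: [0.746, 0.666, 0.0, 0.0]
force: [-1.1, 0.1, 3.5]
finger_gap: 0.0596
```

The floor is felt (+3.5 N at TCP z 0.1537, as expected). I'll release and rise.

>>> drive_tool:
  plan:
    - [-0.43,0,0,0,0]
    - [-0.5,0,0,0,0]
    - [-0.6,0,0,0,0]
    - [-0.8,0,0,0,0]
    - [-1,0,0,0,0]
    - [-1,0,0,0,0]
    - [-1,0,0,0,0]
    - [-1,0,0,0,0]
    - [-1,0,0,0,0]

```text
time: 29.67
tcp_pos: [0.5838, -0.1773, 0.1533]
tool_rot: [0.746, 0.666, -0.0, -0.0]
force: [-0.3, -0.3, -0.7]
finger_gap: 0.0855
```

>>> drive_tool:
  plan:
    - [-1,0,0,-0.01,0]
    - [-1,0,0,-0.02,0]
    - [-1,0,0,-0.04,0]
    - [-1,0,0,-0.06,0]
    - [-1,0,0,-0.06,0]
    - [-1,0,0,-0.06,0]
    - [-1,0,0,-0.06,0]
    - [-1,0,0,-0.05,0]
    - [-1,0,0,-0.03,0]
    - [-1,0,0,-0.02,0]
    - [-1,0,0,0,0]
    - [-1,0,0,0,0]

```text
time: 30.67
tcp_pos: [0.5836, -0.1773, 0.276]
tool_rot: [0.746, 0.666, -0.0, -0.0]
force: [-0.6, 0.8, 0.1]
finger_gap: 0.0858
```

```bash
python3 go.py; python3 pk.py w16.png .120 130 60 520 400;python3 - <<'E'
from h import *
d=grab("scene","s16.png")
E
```

```text
t 30.67 tcp [ 0.5836 -0.1773  0.276 ] yaw 83.49 tilt [-3.e-04  1.e-04 -1.e+00] gap 0.0858 F [-0.6  0.8  0.1] q [-0.42  0.46 -0.07  1.05 -0.    1.27]
[ 275  153   95   62 4789] z 0.1204 (array([ 588.2, -136.6]), array([39.1, 59.6]), 83.5) slope [-0.002 -0.003]
[ 277  216   90   58 4264] z 0.1204 (array([ 583.6, -177.5]), array([40.4, 59.6]), 83.5) slope [-0.001 -0.019]
[ 279  276   86  124 8649] z 0.1204 (array([ 575.3, -250.8]), array([102.8,  59.6]), 83.6) slope [-0.001 -0.001]
```

View pics/w16.png

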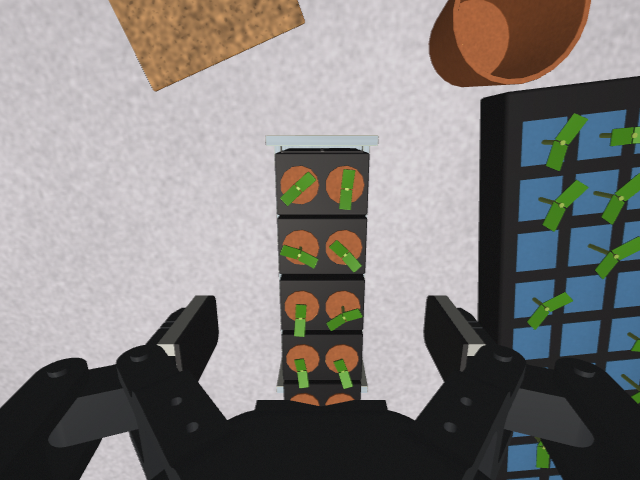

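View pics/s16.png

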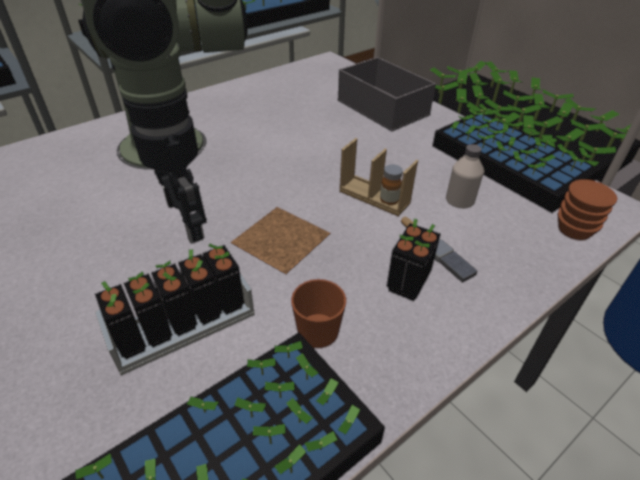

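The five packs stand evenly in line. The new one is at (322,245) in the wrist view, with its rim at 0.1204 m like its neighbours. The end pack's measured position hasn't changed, and in the scene view the jar, pot, bottle, brush and double pack look as they did at the start. I'll hand in.

```bash
python3 - <<'E'
from h import *
a=cv2.imread("pics/scene0.png").astype(int);b=cv2.imread("pics/s16.png").astype(int)
for n,(x0,y0,x1,y1) in dict(double=(385,215,445,300),pot=(285,275,350,350),bottle=(440,140,490,210),brush=(435,235,480,280),jar=(380,160,405,205)).items():
    print(n,np.abs(a-b)[y0:y1,x0:x1].max(2).mean().round(1))
from station import workorder
print(workorder.close_job())
E
```

```text
double 5.0
pot 4.8
bottle 5.2
brush 5.9
jar 4.3
the job is handed in; nothing more can be done
None
```

The pack is standing in the empty place in the rack, let go, and the job is handed in at about 31 s of the 67 s allowed.

I took the pack by its long sides, stood it on the cork mat and let go. I then turned the gripper 90°, took the pack by its ends and lowered it into the gap until I felt the rack floor.

**Checks on the new pack:**
- **Height:** its rim is at 0.1204 m, the same as its neighbours.
- **Line:** it is within about 0.1° of the rack's x axis.
- **Position:** its centre is at (0.5836, -0.1775), within 1 mm of the gap middle found by the wrist camera. The top camera puts that middle about 3 mm away; both are inside the 10 mm allowed.
- **Force:** there were no side-contact forces on the way down beyond sensor noise of about 1 N.

**Checks on the rest:**
- **End pack:** it measured the same place before and after, to 0.1 mm.
- **Other three packs:** they look upright and in line, but I did not measure how far each had moved because the gripper hid part of them.
- **Jar, pot, bottle, brush and double pack:** the scene view of them changed only by small, even differences (about 5 grey levels), which I take as image noise.

**Measurements that disagreed:**
- **Gap width:** it measured 44 mm by wrist camera and 45 mm by top camera, against 46 mm stated.
- **Rim slope:** a rough fit to the new pack's rim gave 0.019 rad in one direction. That is inside the 0.06 rad limit, and I read it as an artefact because the pack on the mat gave 0.012–0.015.

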